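Proof-pull a glued core mount to the index

ROBOT

A 6-joint arm with a two-finger parallel gripper is mounted at the origin on the work surface. World frame = base frame: x ahead of the robot, y to its left, z up, the work surface at z = 0. Lengths are in m, angles in rad, forces in N, time in s.
With the tool pointing down it reaches from about 0.35 to 0.975 m from the base axis. Payload 4.9 kg.
Tool frame: the origin (TCP) lies between the finger pads; the fingertips stand 14 mm ahead of it and the grasp point (between the pads) lies 5 mm behind it (manip.tcp_to_tips is the distance from the TCP to the fingertips, in m); z points along the fingers, y is the line along which they close (so a half turn about z gives the same grasp; the last joint's range is limited). The gripper opens to 85 mm and grips with 20 to 120 N. Pads are 22 mm wide; open, the fingers measure 114 mm over their backs; the gripper's body (76 mm by 85 mm) begins 54 mm behind the grasp point. The pads swing forward as they close: fully open they stand 13 mm farther back than shut.
Start: joints at [-1.322, 0.053, 1.613, -0, 1.476, -0.119], TCP at [0.225, -0.583, 0.245] pointing down, gripper open.
Joint ranges: [-3.01, 3.01], [-1.01, 2.22], [0.06, 2.58], [-1.02, 4.17], [0.09, 2.62], [-3.14, 3.14]. Speed limits (rad/s): [2.57, 2.57, 3.14, 3.14, 3.14, 3.14].

INTERFACE

Orientations are given as a unit quaternion [w, x, y, z].
In Python, from plant import manip gives the robot as it stands.
- The arm moves only by the tool servo_tool, never from a script. Its argument "moves" is a list that holds one entry, the list of rows, each a list of 7 numbers: the shift along the tool's x, y, z in mm, then the turn, a rotation vector about the tool's x, y, z in degrees, then the finger opening in mm, from 0 to 85.4. In form: [[[x, y, z, ax, ay, az, fingers], ...]]. A call has 1 to 12 rows; each row shifts and turns the commanded pose from where the row before left it, along the tool's axes as they then stand; what a row does not reach is not made up. A row lasts 1/8 s, in which the tool goes at most 62.5 mm and 10.7 degrees, less where a joint would pass 70% of its speed; a pose out of reach is approached as far as the arm can. A call with a gripper value outside its range is refused whole. The fingers move at their own pace and stop on an object; the grip force is fixed at half the most. Time passes only in rows, so rows that do not move let the fingers close. It gives the time, the measured TCP pose, the force, the opening and the grip force at its end, in the units of the state.
- manip.state(): the state, without advancing time (a new reading comes with each control period).
- manip.grab_frame(name): name is "scene" or "top" or "wrist"; returns a dict with "image" (420x560x3 uint8, blue, green, red), "mtx" (3x3 intrinsics, pixels), "dist_coeffs" ([k1, k2, p1, p2, k3] as OpenCV has them; the pictures are not rectified), "eye" and "rotation" of the camera in the world. Camera axes: x right, y down, z forward; pixel columns grow to the right and rows downward; lengths in m; the calibration is good to about 2 mm. A picture is of the moment at which its call begins. There is no depth.
- manip.job_done(): hands the job in; it is judged then, once.
The state is a dict: "time": time; "joint_pos": joint angles; "joint_vel": joint speeds; "joint_efforts": joint torques, N m; "tool_pos": TCP position; "tool_rot": TCP orientation; "contact_force": force on the tool from outside, world axes, zero at the start; "ft_torque": the same for the moment, N m; "gripper_width": opening from 0.0 (shut) to 1.0 (fully open); "grasp_force": force on a finger pad.
Only numpy, scipy, OpenCV 4.12 (cv2) and the standard library are available. Lean on these libraries where they do the work, as an engineer would, in place of code of your own. Each camera call takes 0.05 s, during which the arm holds its last target. There are 200 camera calls.

TASK

Proof-load the glued core stick: draw the pull tester's D-shaped bar out towards its open end until the tell-tale stands level with the index, and hold it there for at least one second. Then ease the bar fully home without letting it snap back, leaving the tell-tale standing level with the index. Move the tell-tale only by drawing the bar: do not touch the tell-tale or the index, and leave the loose things on the bench alone.

Things in the scene. Friction and masses are not known exactly. Their poses are not given: they have to be found in the camera images.
- tester: The fixed pull tester: dark steel base plate 280 x 160 x 12 mm. Origin on the bench surface, 50 mm from the plate's middle towards the bar. x points from the bar to the grey anchor head (85 x 110 mm, 80 mm high, at x +100 to +185 mm, a glued wooden stick clamped across its top), y left, z up. The bar is drawn along -x.
- guard (a point): Middle of the front edge (underside) of the clear splinter guard, a level sheet 156 mm wide, 5 mm thick, 180 mm above the bench, reaching 87 mm from here along +x over the bar, on two 10 mm posts 82 mm behind this edge at y +-74 mm. It bars the way from straight above: come in tilted (35 to 45 degrees) under this edge from the bar's open side. Tester's axes.
- bar (a point): Middle of the bar's crosspiece: steel rod 10 mm thick, 90 mm long, lying along the tester's y, 45 mm above the bench. With two 8 mm side rods (centres +-36 mm) it forms a D-shaped opening 64 mm wide and 55 mm deep (bar home) in front of the gauge case, free below down to bench or base plate. Closed fingertips put into it hook the crosspiece. Tester's axes.
- pull (a joint): How far the bar is drawn out of the gauge case, m: 0 home, 0.055 at most. Spring: 3 N at the start plus 0.22 N per mm; it springs home when let go. Drawing the bar first slides the whole case forward, at about 1 N, through an unknown free play of 5 to 26 mm; only then does the spring extend.
- gauge: The black gauge case, 130 (x) x 90 (y) x 50 mm high, riding on rails; origin under its middle, 20 mm above the bench. Tester's axes. It slides along -x through the free play of its link, carrying bar, tell-tale and index with it, and stays forward afterwards.
- drive (a point): Top of the front face of the drive pin, fixed to the bar and showing above the case's top; it pushes the tell-tale ahead of it towards -x (1 mm gap at home). Tester's axes.
- telltale: The tell-tale: tall thin upright steel plate on the gauge case, 4 mm thick (x), 22 mm across, 22 mm high, left (+y) of the case's centre line. The drive pin pushes it towards the bar end as the bar is drawn; it stays where pushed and is not pulled back. Origin: mid-thickness, mid-height, 2 mm right of the plate's inner edge, on the centre line. Tester's axes.
- index: The index: low steel block 20 x 16 mm with a round screw, on the gauge case right (-y) of its centre line, its nose 4 mm thick (x) pointing at the centre line; 20 to 40 mm towards the bar from the tell-tale's start. Origin: mid-thickness of the nose, on the centre line. The tell-tale is level when both origins have the same x along the tester.
- stick: Loose wooden mount stick 200 x 14 x 10 mm, a bystander; origin under its middle.
- disc: Loose round wood slice, 76 mm across, 20 mm high, a bystander; origin under its middle.
- sander: Loose cork sanding block 75 x 45 x 30 mm, a bystander; origin under its middle.

How it is judged:
On the way:
1. the bar is held drawn out with the tell-tale level with the index (within 4 mm) and the drive pin still up against the tell-tale, for one second (x of telltale in the frame of index between -0.004 and 0.004 m and x of drive in the frame of telltale below 0.005 m), for 1 s.
At the end, for the whole second after the job is handed in: The tell-tale stands level with the index within 4 mm, the bar is home (within 2 mm) and at rest (x of telltale in the frame of index between -0.004 and 0.004 m and value of joint pull below 0.002 m and velocity of joint pull between -0.01 and 0.01 m/s); the robot touches nothing.
It fails at once if the bar snaps back (faster than 0.3 m/s) (velocity of joint pull below -0.3 m/s).
It fails at once if the robot touches the tell-tale or the index (over 0.5 N) (contact force between any of the fingers, the arm and telltale above 0.5 N or contact force between any of the fingers, the arm and index above 0.5 N).
It fails at once if a loose bystander is moved more than 15 mm (distance of any of stick, disc, sander from where it was at the start of the episode above 0.015 m).
It also fails if it takes over 42 s, if anything falls off the work surface, if the arm or the gripper's body presses on something with over 40 N, if the wrist force passes 120 N, or if a joint passes its speed limit or range.

## Working session

There is one attempt and no reset: what is moved stays moved. The work goes in short steps, Python scripts to look and compute and a tool call to move; the robot and the scene stay as the last step left them, time stands still between calls to the robot, and variables do not carry over. Pictures are saved under pics/ and viewed, at most 10 in all, crops included, and the job is handed in when it is done.

Besides the shell and the picture viewer there is one more tool, called after ">>>" by a JSON object that holds its "op" and its "data", one argument or row to a line. servo_tool: Moves the arm, as the interface text tells. Its arguments: {"type":"object","properties":{"moves":{"type":"array"}},"required":["moves"]}

```bash
mkdir -p pics && cat > h.py <<'E'
import numpy as np, cv2, pickle
from plant import manip
def grab(n,f=None):
    d=manip.grab_frame(n)
    if f: cv2.imwrite('pics/%s.png'%f,d['image']); pickle.dump(d,open('pics/%s.pkl'%f,'wb'))
    return d
def load(f): return pickle.load(open('pics/%s.pkl'%f,'rb'))
def ray(d,uv):
    p=cv2.undistortPoints(np.array([[uv]],float),np.array(d['mtx']),np.array(d['dist_coeffs']))[0,0]
    r=np.array(d['rotation'])@np.array([p[0],p[1],1]); return np.array(d['eye']),r/np.linalg.norm(r)
def onz(d,uv,z):
    e,r=ray(d,uv); return e+r*(z-e[2])/r[2]
def proj(d,P):
    R=np.array(d['rotation']); c=R.T@(np.array(P)-np.array(d['eye']))
    return cv2.projectPoints(c.reshape(1,1,3),np.zeros(3),np.zeros(3),np.array(d['mtx']),np.array(d['dist_coeffs']))[0].ravel()
E
python3 - <<'E'
from h import *
for n in('scene','top','wrist'):
    d=grab(n,n+'0'); print(n,d['eye'],np.round(d['rotation'],3).tolist(),d['mtx'][0][0])
print(manip.state())
E
```

```text
scene [ 1.1046271  -0.69251877  0.74401857] [-0.436, 0.856, 0.251, -0.123] 508.990618032555
top [0.55256295 0.01315972 0.83704234] [-0.06, 0.71, -0.701, 0.04] 416.5115901275149
wrist [ 0.30456982 -0.551708    0.37301704] [0.137, 0.813, -0.557, -0.095] 365.197092244653
{'time': 0.15, 'joint_pos': array([-1.32199744e+00,  5.31976459e-02,  1.61397009e+00, -7.40417244e-06,
        1.47599588e+00, -1.18996793e-01]), 'joint_vel': array([-0.00175554, -0.00216351, -0.00411063,  0.00034947,  0.00075545,
        0.00115424]), 'joint_efforts': array([ 4.12028985e-04, -3.94241595e+01, -3.70722485e+01, -8.40275152e-05,
        4.70917934e-03, -2.84977013e-06]), 'tool_pos': array([ 0.22461106, -0.58275257,  0.24435519]), 'tool_rot': array([-7.83586878e-04,  9.83138025e-01,  1.82863358e-01, -5.46200930e-05]), 'contact_force': array([ 0.32420416,  0.26468347, -1.33360052]), 'ft_torque': array([ 0.00654584,  0.02689427, -0.01247342]), 'grasp_force': 0.0, 'gripper_width': 0.9976378252292509}
```

Rotation is a quaternion [w,x,y,z]; I'll convert it.

```bash
cat >> h.py <<'E'
from scipy.spatial.transform import Rotation as Rn
def RM(q): q=np.array(q); return Rn.from_quat([q[1],q[2],q[3],q[0]]).as_matrix()
def load(f):
    d=pickle.load(open('pics/%s.pkl'%f,'rb')); d['rotation']=RM(d['rotation']); return d
E
python3 -c "
import cv2,numpy as np
cv2.imwrite('pics/s1.png',cv2.resize(cv2.imread('pics/scene0.png'),(800,600)))
cv2.imwrite('pics/t1.png',cv2.resize(cv2.imread('pics/top0.png'),(800,600)))"
```

```text
(no output)
```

View pics/s1.png

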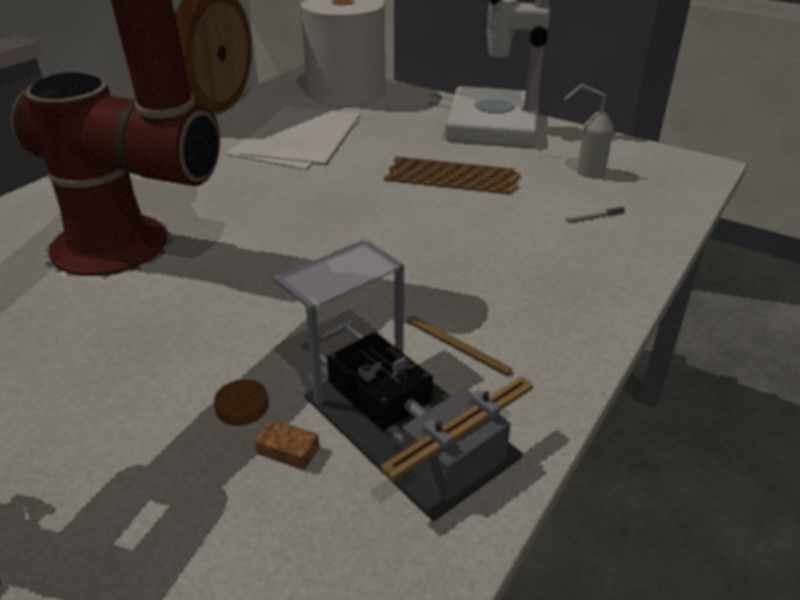

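View pics/t1.png

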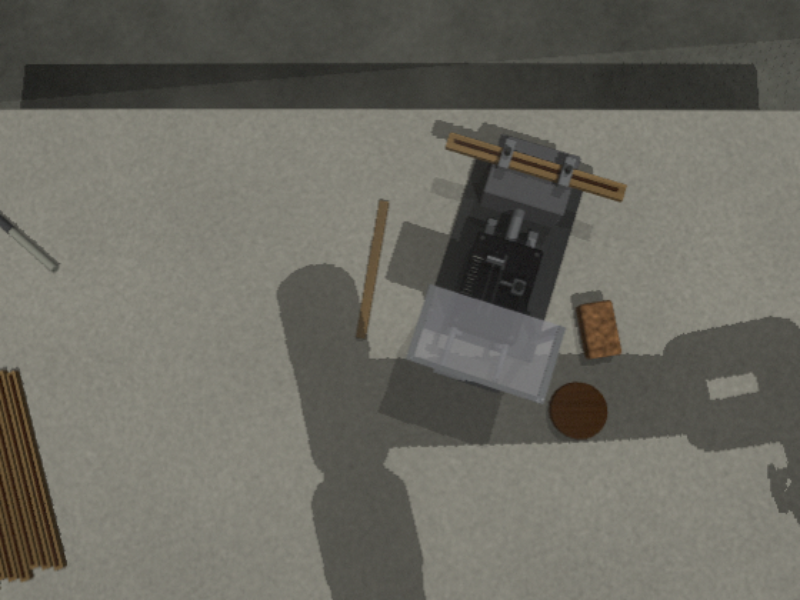

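```bash
python3 - <<'E'
from h import *
a=cv2.imread('pics/top0.png')[80:290,265:465]
b=cv2.imread('pics/scene0.png')[160:370,190:390]
f=lambda i:np.clip(255*(i/255.)**0.5,0,255).astype(np.uint8)
cv2.imwrite('pics/m.png',np.hstack([cv2.resize(f(i),(400,420),interpolation=cv2.INTER_CUBIC) if 0 else cv2.resize(f(i),None,fx=2,fy=2,interpolation=cv2.INTER_CUBIC) for i in(a,b)]))
E
```

```text
(no output)
```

View pics/m.png

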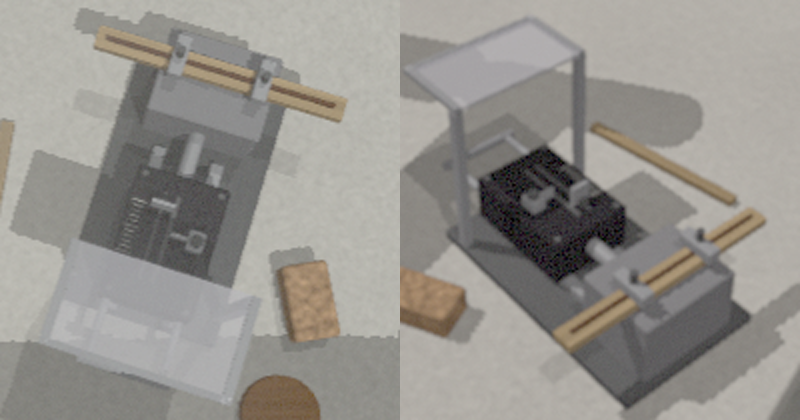

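```bash
python3 - <<'E'
from h import *
t=load('top0');s=load('scene0')
T=lambda u,v,z:onz(t,(265+u/2,80+v/2),z)
S=lambda u,v,z:onz(s,(190+(u-400)/2,160+v/2),z)
def yaw(a,b): d=b-a; return np.degrees(np.arctan2(d[1],d[0]))
g=[T(*p,.1825) for p in[(43,342),(228,403),(260,297),(78,240)]]
print('guard top',np.round(g,4).tolist(),'front mid',(g[0]+g[1])/2,np.linalg.norm(g[0]-g[1]),np.linalg.norm(g[1]-g[2]),yaw(g[1],g[0])-90,yaw(g[1],g[2]))
g2=[S(*p,.185) for p in[(406,70),(533,17),(584,50),(457,107)]]
print('guard scene',np.round(g2,4).tolist(),np.linalg.norm(g2[0]-g2[1]),np.linalg.norm(g2[1]-g2[2]))
c=[S(*p,.012) for p in[(750,316),(628,404),(448,233)]]
print('plate',np.round(c,4).tolist(),np.linalg.norm(c[0]-c[1]),np.linalg.norm(c[1]-c[2]),yaw(c[1],c[0])-90,yaw(c[2],c[1]))
m=(c[0]+c[2])/2; d=(c[1]-c[2])/np.linalg.norm(c[1]-c[2])
print('plate mid',m,'origin',m-0.05*d)
# head top corners
print('stick z.09 mid',T(220,72,.09))
print('tt,idx',T(165,203,.092),T(172,238,.082))
E
```

```text
guard top [[0.5716, 0.0365, 0.1825], [0.5268, -0.1067, 0.1825], [0.6089, -0.1329, 0.1825], [0.6526, 0.0099, 0.1825]] front mid [ 0.54921656 -0.03509379  0.1825    ] 0.15007195742109786 0.08615282351911607 -17.37806353536044 -17.681616978650577
guard scene [[0.5321, -0.1064, 0.185], [0.5791, 0.0391, 0.185], [0.6565, 0.0161, 0.185], [0.6099, -0.1263, 0.185]] 0.15287312336125367 0.08081594797754615
plate [[0.8909, -0.0589, 0.012], [0.8448, -0.2063, 0.012], [0.5829, -0.1256, 0.012]] 0.15448302490433435 0.27405463123737894 -17.35654995954829 -17.12696502149016
plate mid [ 0.73691568 -0.09225101  0.012     ] origin [ 0.68913295 -0.07752651  0.012     ]
stick z.09 mid [ 0.82605883 -0.12099095  0.09      ]
tt,idx [ 0.70116015 -0.06909507  0.092     ] [ 0.67064134 -0.0764099   0.082     ]
```

```bash
python3 - <<'E'
from h import *
a=cv2.imread('pics/top0.png')[170:290,280:400]
b=cv2.imread('pics/scene0.png')[200:300,200:320]
def f(i):
    i=cv2.resize(i,(400,int(i.shape[0]*400/120)),interpolation=cv2.INTER_CUBIC).astype(float); i=cv2.resize(i,(400,400)) if 0 else i
    lo,hi=np.percentile(i,1),np.percentile(i,99); return np.clip((i-lo)/(hi-lo)*255,0,255).astype(np.uint8)
A,B=f(a),f(b); B=np.vstack([B,np.zeros((A.shape[0]-B.shape[0],400,3),np.uint8)])
cv2.imwrite('pics/m2.png',np.hstack([A,B]))
E
```

```text
(no output)
```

View pics/m2.png

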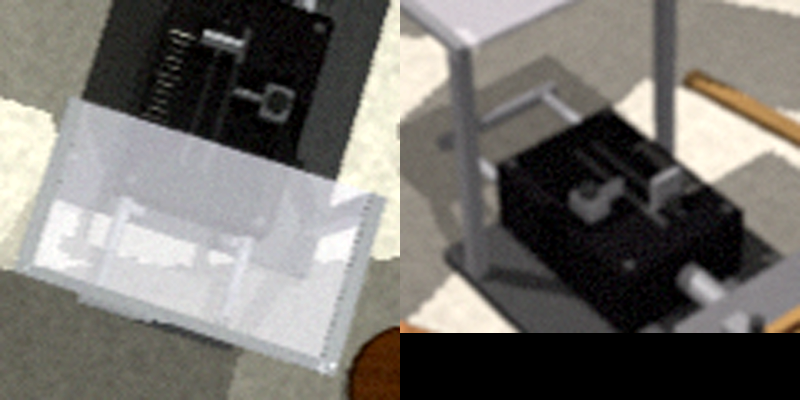

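```bash
cat >> h.py <<'E'
O=np.array([0.689,-0.0775,0]); Y=np.radians(-17.3)
ax=np.array([np.cos(Y),np.sin(Y),0]); ay=np.array([-np.sin(Y),np.cos(Y),0]); az=np.array([0,0,1.])
RT=np.array([ax,ay,az]).T
def tf(P): return np.round((np.array(P)-O)@RT*1000,1)
def ft(x,y,z): return O+RT@np.array([x,y,z])/1000
E
python3 - <<'E'
from h import *
t=load('top0');s=load('scene0')
T=lambda u,v,z:tf(onz(t,(280+u*.3,170+v*.3),z))
S=lambda u,v,z:tf(onz(s,(200+(u-400)*.3,200+v*.3),z))
print('cross end',S(547,92,.045), 'cross along',S(480,125,.045))
print('rods top',T(120,205,.045),T(100,285,.045),T(245,240,.045),T(225,315,.045))
print('tt top edge',T(222,38,.1),S(655,180,.092),S(668,170,.092),'idx',T(240,93,.08),S(620,182,.08))
print('case rear corner',T(333,18,.07),S(610,110,.07),S(500,175,.07),S(742,208,.07))
w=manip.state(); R=RM(w['tool_rot'])
d=load('wrist0'); print('cam in tool',R.T@(np.array(d['eye'])-w['tool_pos']),np.round(R.T@d['rotation'],3).tolist())
E
```

```text
cross end [-142.7   42.4   45. ] cross along [-142.9  -11.2   45. ]
rods top [-91.2  38.   45. ] [-137.9   35.    45. ] [-88.2 -35.3  45. ] [-132.   -36.9   45. ]
tt top edge [  7.   13.6 100. ] [11.2  7.5 92. ] [ 9.3 18.9 92. ] idx [-15.   -5.7  80. ] [-11.   -0.7  80. ]
case rear corner [ 43.6 -43.5  70. ] [-77.   43.9  70. ] [-70.8 -45.1  70. ] [43.7 46.9 70. ]
cam in tool [ 0.08579671 -0.00041919 -0.12864598] [[0.001, -0.945, -0.328], [1.0, 0.001, -0.0], [0.001, -0.328, 0.945]]
```

```bash
python3 - <<'E'
from h import *
s=manip.state();R=RM(s['tool_rot']);g=ft(-200,0,190)
print(g,R.T@(g-s['tool_pos'])*1000)
t=load('top0')
for n,p in dict(disc=(578,410),sander=(600,328),sticka=(383,200),stickb=(362,338)).items(): print(n,tf(onz(t,(p[0]*.7,p[1]*.7),.015)))
E
```

```text
[ 0.49804784 -0.01802503  0.19      ] [ 458.19352145 -428.55730144   55.10621973]
disc [-138.1 -157.    15. ]
sander [ -22.2 -155.1   15. ]
sticka [ 59.4 187.2  15. ]
stickb [-136.5  152.2   15. ]
```

>>> {"op": "servo_tool", "data": {
  "moves": [
    [[38, -36, 0, 0, 0, 0, 0], [38, -36, 0, 0, 0, 0, 0], [38, -36, 0, 0, 0, 0, 0], [38, -36, 0, 0, 0, 0, 0], [38, -36, 0, 0, 0, 0, 0], [38, -36, 5, 0, 0, 0, 0], [38, -36, 5, 0, 0, 0, 0], [38, -36, 5, 0, 0, 0, 0], [38, -36, 10, 0, 0, 0, 0], [38, -36, 10, 0, 0, 0, 0], [38, -36, 10, 0, 0, 0, 0], [38, -36, 10, 0, 0, 0, 0]]
  ]
}}

```text
time: 1.65
tool_pos: [0.4953, -0.0144, 0.1899]
tool_rot: [0.0, 0.983, 0.183, 0.0]
contact_force: [1.3, -0.8, 0.3]
gripper_width: -0.001
grasp_force: 0.0
```

>>> {"op": "servo_tool", "data": {
  "moves": [
    [[0, 0, 0, 0, 0, -10, 0], [0, 0, 0, 0, 0, -10, 0], [0, 0, 0, 0, 0, -10, 0], [0, 0, 0, 0, 0, -10, 0], [0, 0, 0, 0, 0, -10, 0], [0, 0, 0, 0, 0, -10, 0], [0, 0, 0, 0, 0, -10, 0], [0, 0, 0, 0, 0, -10, 0], [0, 0, 0, 0, 0, -10, 0], [0, 0, 0, 0, 0, -10, 0], [0, 0, 0, 0, 0, -10, 0], [0, 0, 0, 0, 0, -10, 0]]
  ]
}}

```text
time: 3.15
tool_pos: [0.4946, -0.0161, 0.1899]
tool_rot: [-0.0, 0.331, 0.944, -0.0]
contact_force: [0.3, -0.4, -0.3]
gripper_width: -0.002
grasp_force: 0.0
```

>>> {"op": "servo_tool", "data": {
  "moves": [
    [[0, 0, 0, 0, 0, -10, 0], [0, 0, 0, 0, 0, -10, 0], [0, 0, 0, 0, 0, -2, 0], [0, 0, 0, 0, -10, 0, 0], [0, 0, 0, 0, -10, 0, 0], [0, 0, 0, 0, -10, 0, 0], [0, 0, 0, 0, -10, 0, 0], [0, 0, 0, 0, 0, 0, 0]]
  ]
}}

```text
time: 4.15
tool_pos: [0.4919, -0.0153, 0.1861]
tool_rot: [0.335, 0.139, 0.93, -0.05]
contact_force: [-0.3, -0.2, 0.2]
gripper_width: 0.001
grasp_force: 0.0
```

```bash
python3 - <<'E'
from h import *
s=manip.state();R=RM(s['tool_rot'])
print(s['time'],tf(s['tool_pos']),np.round(RT.T@R,3).tolist(),np.round(s['joint_pos'],2),s['contact_force'])
grab('wrist','w1');a=grab('scene','sc1')['image'];d=load('w1')['image']
cv2.imwrite('pics/m3.png',np.hstack([cv2.resize(d,(400,300)),cv2.resize(a,(400,300))]))
E
```

```text
4.15 [-206.7    0.8  186.1] [[-0.77, -0.006, 0.638], [-0.005, 1.0, 0.004], [-0.638, 0.0, -0.77]] [-0.12 -0.68  2.39 -0.16  0.75 -1.32] [-0.26464625 -0.21988997  0.20695277]
```

View pics/m3.png

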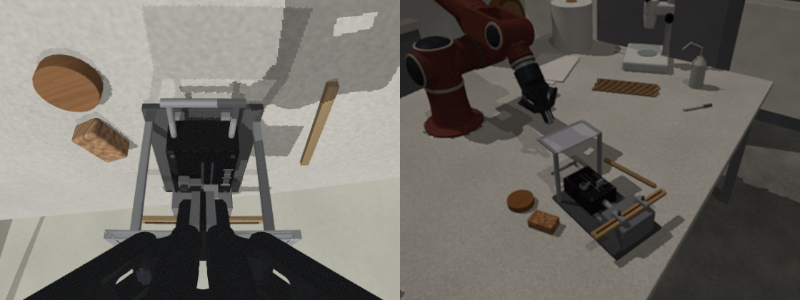

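```bash
python3 - <<'E'
from h import *
d=load('w1');k=1.4
for p in[(161,103),(246,103),(203,100),(203,107)]: print(tf(onz(d,(p[0]*k,p[1]*k),.045)))
print('case front top edge',tf(onz(d,(203*k,122*k),.07)))
g=d['image'][130:165,284].astype(int).sum(1)//3; print(g.tolist())
E
```

```text
[-143.4  -41.7   45. ]
[-144.1   48.5   45. ]
[-148.3    2.8   45. ]
[-137.2    2.9   45. ]
case front top edge [-143.2    2.8   70. ]
[179, 166, 166, 165, 165, 165, 165, 146, 92, 109, 119, 125, 138, 147, 151, 152, 145, 143, 137, 131, 108, 68, 65, 73, 72, 73, 72, 72, 70, 69, 68, 71, 69, 67, 65]
```

>>> {"op": "servo_tool", "data": {
  "moves": [
    [[10, 2, 20, 0, 0, 0, 0], [9, 0, 21, 0, 0, 0, 0], [0, 0, 20, 0, 0, 0, 0], [0, 0, 20, 0, 0, 0, 0], [0, 0, 20, 0, 0, 0, 0], [0, 0, 20, 0, 0, 0, 0], [0, 0, 0, 0, 0, 0, 0]]
  ]
}}

```text
time: 5.12
tool_pos: [0.5576, -0.0335, 0.0853]
tool_rot: [0.337, 0.139, 0.93, -0.05]
contact_force: [1.0, 1.1, -0.0]
gripper_width: -0.001
grasp_force: 0.0
```

```bash
python3 - <<'E'
from h import *
s=manip.state();R=RM(s['tool_rot'])
print(s['time'],tf(s['tool_pos']),np.round(RT.T@R,3).tolist(),s['contact_force'])
grab('wrist','w2');grab('scene','sc2');a=load('sc2')['image'][190:290,200:330];d=load('w2')['image']
cv2.imwrite('pics/m4.png',np.hstack([cv2.resize(d,(400,300)),cv2.resize(a,(390,300),interpolation=cv2.INTER_CUBIC)]))
E
```

```text
5.125 [-138.6    3.    85.3] [[-0.768, -0.005, 0.641], [-0.004, 1.0, 0.003], [-0.641, -0.0, -0.768]] [ 1.03771575  1.14229596 -0.04595549]
```

View pics/m4.png

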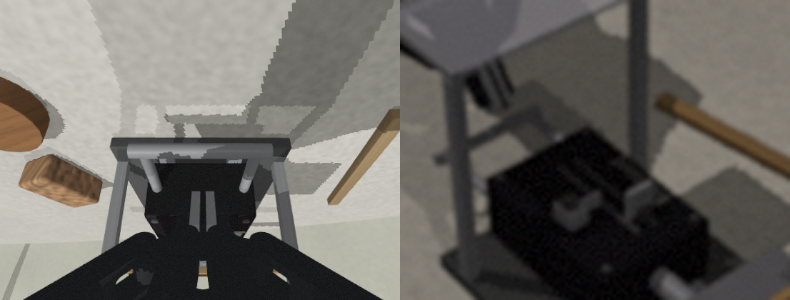

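>>> {"op": "servo_tool", "data": {
  "moves": [
    [[1, 0, 10, 0, 0, 0, 0], [1, 0, 10, 0, 0, 0, 0], [1, 0, 10, 0, 0, 0, 0], [1, 0, 10, 0, 0, 0, 0], [0, 0, 8, 0, 0, 0, 0], [0, 0, 0, 0, 0, 0, 0], [0, 0, 0, 0, 0, 0, 0]]
  ]
}}

```text
time: 6.1
tool_pos: [0.5826, -0.0407, 0.0461]
tool_rot: [0.338, 0.138, 0.929, -0.05]
contact_force: [-0.3, -0.3, 0.2]
gripper_width: 0.0
grasp_force: 0.0
```

```bash
python3 - <<'E'
from h import *
s=manip.state();print(s['time'],tf(s['tool_pos']),s['contact_force']@RT)
grab('scene','sc3');a=load('sc3')['image'][190:290,200:330]
a=np.clip(255*(a/255.)**.6,0,255).astype(np.uint8)
cv2.imwrite('pics/m5.png',cv2.resize(a,(780,600),interpolation=cv2.INTER_CUBIC))
E
```

```text
6.1 [-112.5    3.5   46.1] [-0.22407332 -0.42169588  0.24798142]
```

View pics/m5.png

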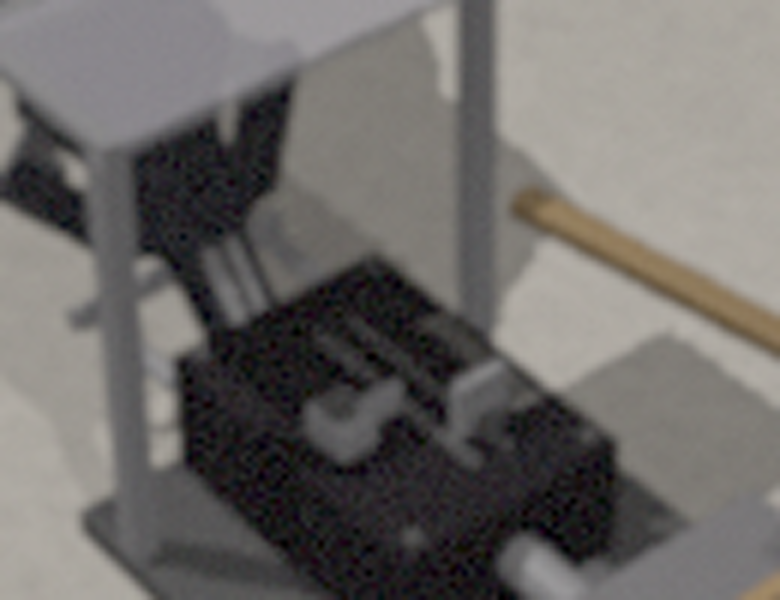

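>>> {"op": "servo_tool", "data": {
  "moves": [
    [[3.1, 0, -2.6, 0, 0, 0, 0], [3.1, 0, -2.6, 0, 0, 0, 0], [1.5, 0, -1.3, 0, 0, 0, 0], [1.5, 0, -1.3, 0, 0, 0, 0], [1.5, 0, -1.3, 0, 0, 0, 0], [1.5, 0, -1.3, 0, 0, 0, 0]]
  ]
}}

```text
time: 6.9
tool_pos: [0.5675, -0.036, 0.0466]
tool_rot: [0.339, 0.138, 0.929, -0.05]
contact_force: [1.6, 0.2, 0.3]
gripper_width: 0.001
grasp_force: 0.5
```

>>> {"op": "servo_tool", "data": {
  "moves": [
    [[1.5, 0, -1.3, 0, 0, 0, 0], [1.5, 0, -1.3, 0, 0, 0, 0]]
  ]
}}

```text
time: 7.15
tool_pos: [0.5638, -0.0349, 0.0468]
tool_rot: [0.339, 0.138, 0.929, -0.05]
contact_force: [2.5, -1.4, -0.5]
gripper_width: -0.001
grasp_force: 1.3
```

>>> {"op": "servo_tool", "data": {
  "moves": [
    [[1.5, 0, -1.3, 0, 0, 0, 0], [1.5, 0, -1.3, 0, 0, 0, 0]]
  ]
}}

```text
time: 7.4
tool_pos: [0.5603, -0.0338, 0.0472]
tool_rot: [0.339, 0.138, 0.929, -0.05]
contact_force: [4.6, -1.0, 0.0]
gripper_width: -0.0
grasp_force: 1.9
```

```bash
python3 - <<'E'
from h import *
s=manip.state();print(s['time'],tf(s['tool_pos']),s['contact_force']@RT)
E
```

```text
7.4 [-135.9    3.4   47.2] [4.65894824e+00 4.10258436e-01 4.63963237e-03]
```

>>> {"op": "servo_tool", "data": {
  "moves": [
    [[1.5, 0, -1.3, 0, 0, 0, 0], [1.5, 0, -1.3, 0, 0, 0, 0], [0, 0, 0, 0, 0, 0, 0]]
  ]
}}

```text
time: 7.78
tool_pos: [0.5563, -0.0326, 0.047]
tool_rot: [0.339, 0.138, 0.929, -0.05]
contact_force: [5.8, -1.3, 1.3]
gripper_width: 0.002
grasp_force: 2.2
```

>>> {"op": "servo_tool", "data": {
  "moves": [
    [[1.5, 0, -1.3, 0, 0, 0, 0], [1.5, 0, -1.3, 0, 0, 0, 0], [0, 0, 0, 0, 0, 0, 0]]
  ]
}}

```text
time: 8.15
tool_pos: [0.5526, -0.0314, 0.0471]
tool_rot: [0.339, 0.138, 0.929, -0.05]
contact_force: [5.0, -1.4, 1.4]
gripper_width: 0.001
grasp_force: 2.4
```

>>> {"op": "servo_tool", "data": {
  "moves": [
    [[1.5, 0, -1.3, 0, 0, 0, 0], [1.5, 0, -1.3, 0, 0, 0, 0], [0, 0, 0, 0, 0, 0, 0]]
  ]
}}

```text
time: 8.52
tool_pos: [0.549, -0.0303, 0.0474]
tool_rot: [0.339, 0.138, 0.929, -0.05]
contact_force: [6.1, -2.6, 0.5]
gripper_width: -0.001
grasp_force: 2.6
```

```bash
python3 - <<'E'
from h import *
s=manip.state();print(s['time'],tf(s['tool_pos']),s['contact_force']@RT)
grab('top','tp4');grab('scene','sc4')
f=lambda a:np.clip(255*(a/255.)**.6,0,255).astype(np.uint8)
S=f(load('sc4')['image'][220:280,230:310]);T=f(load('tp4')['image'][160:235,310:390])
S=cv2.resize(S,(400,300),interpolation=cv2.INTER_CUBIC);T=cv2.resize(T,(400,375),interpolation=cv2.INTER_CUBIC)
S=cv2.copyMakeBorder(S,0,75,0,0,cv2.BORDER_CONSTANT)
cv2.imwrite('pics/m6.png',np.hstack([S,T]))
E
```

```text
8.525 [-147.7    3.4   47.4] [ 6.57881922 -0.72023037  0.53304847]
```

View pics/m6.png

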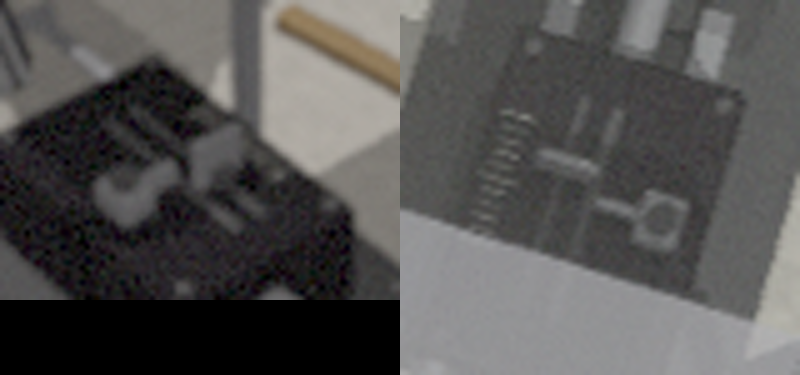

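>>> {"op": "servo_tool", "data": {
  "moves": [
    [[1.5, 0, -1.3, 0, 0, 0, 0], [1.5, 0, -1.3, 0, 0, 0, 0], [1.5, 0, -1.3, 0, 0, 0, 0], [0.8, 0, -0.6, 0, 0, 0, 0], [0, 0, 0, 0, 0, 0, 0]]
  ]
}}

```text
time: 9.25
tool_pos: [0.5429, -0.0285, 0.048]
tool_rot: [0.34, 0.138, 0.929, -0.05]
contact_force: [7.0, -1.8, 0.4]
gripper_width: 0.0
grasp_force: 3.1
```

```bash
cat > meas.py <<'E'
from h import *
import sys
n=sys.argv[1]
s=manip.state();print(s['time'],tf(s['tool_pos']),s['contact_force']@RT)
def avg(cam):
    L=[manip.grab_frame(cam) for _ in range(4)]; d=L[0]; d['image']=np.mean([l['image'] for l in L],0).astype(np.uint8); d['rotation']=RM(d['rotation']); return d
def rect(d,z,x0,x1,y0,y1,k=6):  # ortho view of a level plane: columns -y, rows -x ; k px/mm
    xs=np.arange(x1,x0,-1/k); ys=np.arange(y1,y0,-1/k)
    P=np.array([[ft(x,y,z) for y in ys] for x in xs]).reshape(-1,3)
    c=(P-np.array(d['eye']))@d['rotation']
    uv=cv2.projectPoints(c.reshape(-1,1,3),np.zeros(3),np.zeros(3),np.array(d['mtx']),np.array(d['dist_coeffs']))[0].reshape(len(xs),len(ys),2).astype(np.float32)
    return cv2.remap(d['image'],uv[...,0],uv[...,1],cv2.INTER_CUBIC)
f=lambda a:np.clip(255*(a/255.)**.6*1.5,0,255).astype(np.uint8)
out=[]
for cam in('top','scene'):
    d=avg(cam); pickle.dump(d,open('pics/%s_%s.pkl'%(n,cam),'wb'))
    out.append(f(rect(d,80,-45,25,-28,30)))
im=np.hstack(out)
for r in range(0,70,10): cv2.line(im,(0,r*6),(im.shape[1],r*6),(0,90,0),1); cv2.putText(im,str(25-r),(0,r*6+10),0,.35,(0,255,255))
for o in(0,348): cv2.line(im,(o+180,0),(o+180,420),(90,0,0),1)
cv2.imwrite('pics/%s.png'%n,im)
E
python3 meas.py m7
```

```text
9.25 [-154.1    3.4   48. ] [7.23000623 0.37770364 0.41452427]
```

View pics/m7.png

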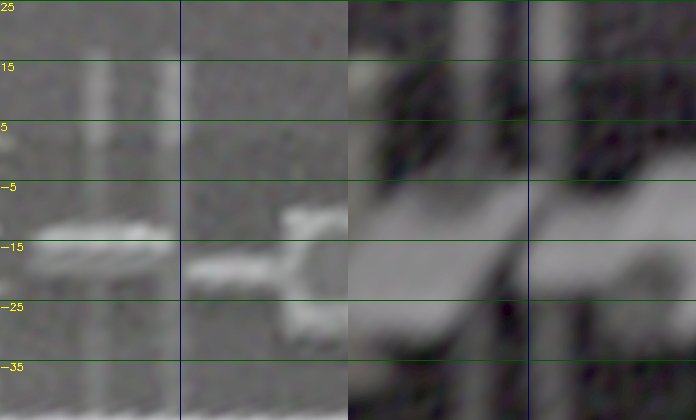

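```bash
cat > prof.py <<'E'
import sys,pickle,re
src=open('meas.py').read()
exec(src[src.index('def rect'):src.index('f=lambda')],globals()) if 0 else None
from h import *
exec('\n'.join(l for l in src[src.index('def rect'):src.index('f=lambda')].split('\n')))
d=pickle.load(open('pics/%s_top.pkl'%sys.argv[1],'rb'))
im=rect(d,80,-30,-5,-28,30,k=2).astype(float).mean(2)   # row r: x=-5-r/2, col c: y=30-c/2
tt=im[:,20:50].mean(1); no=im[:,66:90].mean(1)
print('x  tt nose')
for r in range(8,46,1): print(-5-r/2,round(tt[r]),round(no[r]))
E
python3 prof.py m7
```

```text
x  tt nose
-9.0 28 25
-9.5 29 25
-10.0 29 25
-10.5 29 25
-11.0 31 26
-11.5 35 26
-12.0 42 26
-12.5 49 26
-13.0 58 25
-13.5 65 25
-14.0 69 25
-14.5 71 25
-15.0 69 26
-15.5 65 26
-16.0 60 27
-16.5 53 30
-17.0 48 34
-17.5 44 42
-18.0 43 50
-18.5 43 58
-19.0 43 65
-19.5 42 69
-20.0 39 70
-20.5 36 67
-21.0 32 61
-21.5 28 54
-22.0 26 46
-22.5 26 40
-23.0 26 34
-23.5 26 30
-24.0 26 27
-24.5 27 25
-25.0 27 24
-25.5 27 23
-26.0 27 24
-26.5 27 24
-27.0 27 24
-27.5 27 24
```

>>> {"op": "servo_tool", "data": {
  "moves": [
    [[1.2, 0, -1.0, 0, 0, 0, 0], [1.1, 0, -0.9, 0, 0, 0, 0], [0, 0, 0, 0, 0, 0, 0], [0, 0, 0, 0, 0, 0, 0]]
  ]
}}

```text
time: 10.15
tool_pos: [0.5403, -0.0276, 0.0483]
tool_rot: [0.34, 0.138, 0.929, -0.05]
contact_force: [7.6, -2.6, 0.4]
gripper_width: 0.002
grasp_force: 3.3
```

```bash
python3 meas.py m8 && python3 prof.py m8 | sed -n 8,38p
```

```text
10.15 [-156.8    3.4   48.3] [ 8.00664988 -0.23658138  0.36187775]
-12.0 28 25
-12.5 28 25
-13.0 29 26
-13.5 30 26
-14.0 33 26
-14.5 38 25
-15.0 44 25
-15.5 51 25
-16.0 58 26
-16.5 64 29
-17.0 68 34
-17.5 68 41
-18.0 65 49
-18.5 60 58
-19.0 54 65
-19.5 48 69
-20.0 45 70
-20.5 43 67
-21.0 43 61
-21.5 43 54
-22.0 42 47
-22.5 39 40
-23.0 35 34
-23.5 32 30
-24.0 28 27
-24.5 27 25
-25.0 26 24
-25.5 26 24
-26.0 26 24
-26.5 26 24
-27.0 27 24
```

>>> {"op": "servo_tool", "data": {
  "moves": [
    [[0, 0, 0, 0, 0, 0, 0], [0, 0, 0, 0, 0, 0, 0], [0, 0, 0, 0, 0, 0, 0], [0, 0, 0, 0, 0, 0, 0], [0, 0, 0, 0, 0, 0, 0], [0, 0, 0, 0, 0, 0, 0], [0, 0, 0, 0, 0, 0, 0], [0, 0, 0, 0, 0, 0, 0], [0, 0, 0, 0, 0, 0, 0], [0, 0, 0, 0, 0, 0, 0], [0, 0, 0, 0, 0, 0, 0], [0, 0, 0, 0, 0, 0, 0]]
  ]
}}

```text
time: 12.05
tool_pos: [0.5403, -0.0276, 0.0482]
tool_rot: [0.34, 0.138, 0.929, -0.05]
contact_force: [8.4, -3.0, 0.9]
gripper_width: -0.0
grasp_force: 3.3
```

>>> {"op": "servo_tool", "data": {
  "moves": [
    [[-1.5, 0, 1.3, 0, 0, 0, 0], [-1.5, 0, 1.3, 0, 0, 0, 0], [-1.5, 0, 1.3, 0, 0, 0, 0], [-1.5, 0, 1.3, 0, 0, 0, 0], [-1.5, 0, 1.3, 0, 0, 0, 0], [-1.5, 0, 1.3, 0, 0, 0, 0], [-1.5, 0, 1.3, 0, 0, 0, 0], [-1.5, 0, 1.3, 0, 0, 0, 0], [-1.5, 0, 1.3, 0, 0, 0, 0], [-1.5, 0, 1.3, 0, 0, 0, 0]]
  ]
}}

```text
time: 13.3
tool_pos: [0.5592, -0.0334, 0.0479]
tool_rot: [0.34, 0.138, 0.929, -0.05]
contact_force: [3.2, -1.3, 6.7]
gripper_width: -0.002
grasp_force: 3.5
```

>>> {"op": "servo_tool", "data": {
  "moves": [
    [[-1.5, 0, 1.3, 0, 0, 0, 0], [-1.5, 0, 1.3, 0, 0, 0, 0], [-1.5, 0, 1.3, 0, 0, 0, 0], [-1.5, 0, 1.3, 0, 0, 0, 0], [-1.5, 0, 1.3, 0, 0, 0, 0], [-1.5, 0, 1.3, 0, 0, 0, 0], [0, 0, 0, 0, 0, 0, 0]]
  ]
}}

```text
time: 14.18
tool_pos: [0.5679, -0.0365, 0.0445]
tool_rot: [0.337, 0.138, 0.93, -0.05]
contact_force: [0.1, -0.0, -0.4]
gripper_width: 0.003
grasp_force: 0.0
```

```bash
python3 meas.py m9 && python3 prof.py m9 | awk '$1<=-14 && $1>=-25'
```

```text
14.175 [-127.8    3.2   44.5] [ 0.07842984 -0.02090958 -0.35765486]
-14.0 31 26
-14.5 35 26
-15.0 42 26
-15.5 50 27
-16.0 59 28
-16.5 66 31
-17.0 70 35
-17.5 70 42
-18.0 67 51
-18.5 61 59
-19.0 55 66
-19.5 49 70
-20.0 46 71
-20.5 44 69
-21.0 44 63
-21.5 44 56
-22.0 42 48
-22.5 40 41
-23.0 36 35
-23.5 32 31
-24.0 28 27
-24.5 27 25
-25.0 26 24
```

>>> {"op": "servo_tool", "data": {
  "moves": [
    [[-2, 0, 1.7, 0, 0, 0, 0], [-2, 0, 1.7, 0, 0, 0, 0], [-2, 0, 1.7, 0, 0, 0, 0], [0, 0, -6, 0, 0, 0, 0], [0, 0, -10, 0, 0, 0, 0], [0, 0, -10, 0, 0, 0, 0]]
  ]
}}

```text
time: 15.32
tool_pos: [0.5602, -0.0339, 0.0665]
tool_rot: [0.338, 0.138, 0.929, -0.05]
contact_force: [-1.0, 0.8, 0.3]
gripper_width: -0.004
grasp_force: 0.0
```

>>> {"op": "servo_tool", "data": {
  "moves": [
    [[0, 0, -15, 0, 0, 0, 0], [0, 0, -20, 0, 0, 0, 0], [0, 0, -20, 0, 0, 0, 0], [0, 0, -20, 0, 0, 0, 0], [0, 0, -20, 0, 0, 0, 0], [0, 0, -20, 0, 0, 0, 0], [0, 0, 0, 0, 0, 0, 0]]
  ]
}}

```text
time: 16.2
tool_pos: [0.4903, -0.0123, 0.1562]
tool_rot: [0.341, 0.138, 0.929, -0.05]
contact_force: [-0.3, -0.4, 0.5]
gripper_width: 0.001
grasp_force: 0.0
```

```bash
python3 meas.py m10 && python3 prof.py m10 | awk '$1<=-16 && $1>=-21' && python3 - <<'E'
from h import *
grab('wrist','w3');grab('scene','sc5');a=load('sc5')['image'][190:290,200:330];d=load('w3')['image'][60:280,150:430]
cv2.imwrite('pics/m11.png',np.hstack([cv2.resize(d,(400,314)),cv2.resize(a,(400,314),interpolation=cv2.INTER_CUBIC)]))
E
```

```text
16.2 [-209.1    3.2  156.2] [-0.12787231 -0.50015502  0.54051129]
-16.0 57 26
-16.5 64 29
-17.0 67 34
-17.5 67 41
-18.0 64 49
-18.5 59 57
-19.0 52 63
-19.5 47 68
-20.0 43 69
-20.5 42 66
-21.0 42 61
```

View pics/m11.png

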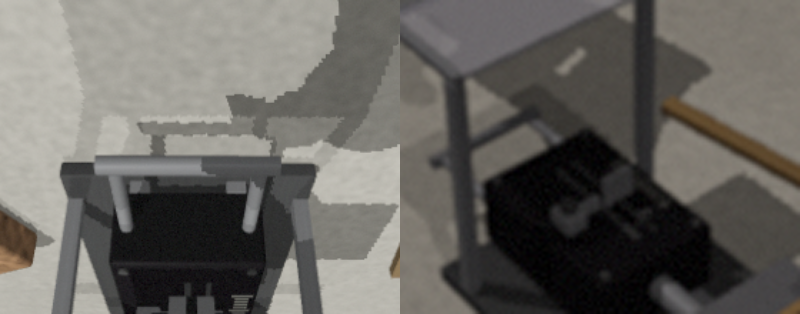

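```bash
python3 - <<'E'
from h import *
d=load('w3');k=280/400
W=lambda u,v,z:tf(onz(d,(150+u*k,60+v*k),z))
print('cross',W(187,166,45e-3),'rods',W(125,230,.045),W(249,230,.045),'case top front',W(187,264,.07))
E
```

```text
cross [-149.4    2.4   45. ] rods [-85.2 -34.5  45. ] [-85.8  39.4  45. ] case top front [-90.9   2.6  70. ]
```

```bash
python3 -c "
from plant import manip
print(manip.job_done())"
```

```text
the job is handed in; nothing more can be done
None
```

I drew the bar until the tell-tale was level with the index (about 1 mm by camera) and held it there for about 2 s. I then eased the bar home: the last images show it home to within a few mm and the tell-tale still level. The arm is clear and the job is handed in; no verdict came back.

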